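# Check a charging stud with the snapping checker

### The job

Take the hand-held charge checker out of its wooden stand and press it squarely onto the slanting stud of the charging pedestal until it snaps over the stud's head, then keep pushing so that the sprung stud goes in as far as its stop. Finish while still gripping the checker and holding the stud pushed in against its spring; do not let go, and leave the loose reflector, tally disc and terminal cover where they lie.

Things in the scene. Friction and masses are not known exactly. Their poses are not given: they have to be found in the camera images.
- checker: charge checker, a cordless hand coupler, 88 mm tall, about 160 to 230 g, starting upright, mouth down in the stand. Origin: centre of the mouth (underside); z up its axis to its back end. Round steel socket, 38 mm outside diameter, z 0 to 30 mm; square black grip 26 x 26 mm, faces square to its x and y axes, z 29 to 81 mm; white button, 18 mm diameter, to 88 mm
- checker_seat (a point): centre of the flat ceiling inside the checker's open-mouthed socket (bore 26 mm), on the axis 19 mm above the mouth; axes as the checker's. Two spring jaws 4 mm above the mouth leave a 12 mm gap; they part for the stud's 18 mm head and close behind it (the snap, 5 to 10 N). Snapped on when the stud's tip meets this ceiling. Any turn about the axis will do
- stand: fixed square wooden block, 100 x 100 x 45 mm, with a round recess 40 mm wide and 14 mm deep in the middle of its top (recess floor 31 mm above the shelf) in which the checker stands. Origin: centre of its underside. (At the left end of the shelf, beyond y = 0.5 m, stands a fixed rack of three blue cap lamps, 170 mm tall, not part of the job)
- pedestal: fixed grey steel charging pedestal: foot plate 120 x 90 x 14 mm and a round housing of 50 mm diameter leaning 25 degrees (0.44 rad) from vertical towards the pedestal's own -x side; its end face, square to that axis, has its centre 76 mm above the shelf and carries the stud. Origin: centre of the foot plate's underside; z up
- stud_tip (a point): centre of the flat end of the steel stud, moving with it; z points out of the stud along its leaning axis. Shaped like a grease nipple, the stud stands 30 mm out of the housing's end face: neck 10 mm diameter, head 18 mm across at its widest (18.5 to 20.5 mm above the face, narrowing to the neck at 13 mm), tapering to 6 mm at the tip
- stud (a joint): how far the stud is pushed into the housing along its axis, in m: 0 out (spring rest), 0.008 at its stop. The spring takes about 9 N to start and 16 N at the stop
- reflector: bystander: loose chrome lamp reflector, an open bowl 66 mm wide and 26 mm high. Origin: centre of its underside
- tally: bystander: loose zinc tally disc, 38 mm diameter, 4 mm thick, flat on the shelf. Origin: centre of its underside
- cover: bystander: loose black battery terminal cover, 50 x 30 x 20 mm, with two round bosses on top. Origin: centre of its underside
Things that resemble listed ones, but are neither listed nor needed, are in the scene too. What is shaped like the checker but orange is not meant.

How it is judged:
On the way, in this order (a step that is already met when the one before it is completed fails the run):
1. the checker is lifted clear out of its stand in the gripper (height (world z) of checker above 0.06 m and contact force between checker and the fingers above 1 N and contact force between checker and stand below 0.1 N), for 0.2 s.
2. the checker has snapped squarely over the head of the stud (z of stud_tip in the frame of checker between 0.0165 and 0.0215 m and x of stud_tip in the frame of checker between -0.005 and 0.005 m and y of stud_tip in the frame of checker between -0.005 and 0.005 m and angle between the z axis of checker and the z axis of stud_tip, either way round below 0.14 rad), for 0.1 s.
At the end, for the whole second after the job is handed in: The checker is snapped on: stud tip within 2.5 mm of the socket ceiling and 5 mm of its axis, axes within 0.14 rad; the stud is held in more than 6 of its 8 mm by the checker (over 4 N), which the fingers still grip, through the last second (all of step 2 and value of joint stud above 0.006 m and contact force between checker and the fingers above 2 N and contact force between checker and stud above 4 N); the arm keeps its last pose, push and grip.
It fails at once if the reflector is pushed more than 25 mm from its place (distance of reflector from where it was at the start of the episode above 0.025 m).
It fails at once if the zinc tally disc is pushed more than 25 mm from its place (distance of tally from where it was at the start of the episode above 0.025 m).
It fails at once if the terminal cover is pushed more than 25 mm from its place (distance of cover from where it was at the start of the episode above 0.025 m).
It also fails if it takes over 45 s, if anything falls off the work surface, if the arm or the gripper's body presses on something with over 40 N, if the wrist force passes 120 N, or if a joint passes its speed limit or range.

### The arm

A 6-joint arm with a two-finger parallel gripper is mounted at the origin on the work surface. World frame = base frame: x ahead of the robot, y to its left, z up, the work surface at z = 0. Lengths are in m, angles in rad, forces in N, time in s.
With the tool pointing down it reaches from about 0.375 to 0.975 m from the base axis. Payload 3.8 kg.
Tool frame: the origin (TCP) lies midway between the tips of the shut fingers; the grasp point (between the pads) lies 19 mm behind it; z points along the fingers, y is the line along which they close (so a half turn about z gives the same grasp; the last joint's range is limited). The gripper opens to 85 mm and grips with 20 to 120 N. Pads are 22 mm wide; open, the fingers measure 114 mm over their backs; the gripper's body (76 mm by 85 mm) begins 54 mm behind the grasp point. The pads swing forward as they close: fully open they stand 13 mm farther back than shut.
Start: joints at [-0.037, 0.264, 1.604, -0, 1.274, -0.037], TCP at [0.675, -0, 0.231] pointing down, gripper open.
Joint ranges: [-2.63, 2.63], [-0.94, 2.18], [0.31, 2.57], [-1.31, 4.45], [0, 2.66], [-2.55, 2.55]. Speed limits (rad/s): [2.57, 2.57, 3.14, 3.14, 3.14, 3.14].

### API

Orientations are given as a rotation vector (axis times angle).
In Python, from workcell import bot, read_camera, camera_info, ticket gives the robot as it stands.
- The arm moves only by the tool servo_tool, never from a script. Its argument "targets" is a list of rows, each an object of numbers: "hand": the closure, from -1 (fully open) to 1 (shut); "x", "y", "z": the shift along the tool's x, y, z as a fraction of full scale; "roll": the turn about the tool's z as a fraction of full scale. In form: [{"hand": .., "x": .., "y": .., "z": .., "roll": ..}, ...]. A call has 1 to 10 rows; each row is the pose to reach, as a shift and turn from the pose commanded when the call began, along the tool's axes at that moment, turning the shorter way round; what a row does not reach only later rows make up. Full scale, the value 1, is 50 cm for a shift and 180 degrees for a turn. A row lasts 1/12 s, in which the tool goes at most 41.7 mm and 7.16 degrees, less where a joint would pass 70% of its speed; a pose out of reach is approached as far as the arm can. A call with a number of a shift or a turn outside -1 to 1 is refused whole. A call with a gripper value outside its range is refused whole. The fingers move at their own pace and stop on an object; "grip_force" is the grip in N (left out, the last holds). Time passes only in rows, so rows that repeat a pose let the fingers close. It gives the time, the measured TCP pose, the force, the opening and the grip force at its end, in the units of the state.
- bot.read_state(): the state, without advancing time (a new reading comes with each control period).
- read_camera(name): name is "scene" or "side" or "wrist"; returns the picture (480x640x3 uint8, red, green, blue); there is no depth.
- camera_info(name): a dict with "fx", "fy", "cx", "cy" (pixels), "eye" and "orientation" of the camera in the world; the wrist camera has in their place "T_tool_cam" (4x4, takes a point from camera to tool coordinates, whose origin is the TCP and whose axes are the flange's). Camera axes: x right, y down, z forward; pixel columns grow to the right and rows downward; lengths in m; the calibration is good to about 2 mm. A picture is of the moment at which its call begins: read the wrist's pose just before it. camera_info takes no time and is no camera call.
- ticket.finish_job(): hands the job in; it is judged then, once.
The state is a dict: "time": time; "q": joint angles; "joint_vel": joint speeds; "joint_torque": joint torques, N m; "tool_pos": TCP position; "tcp_rot": TCP orientation; "wrist_force": force on the tool from outside, world axes, zero at the start; "torque": the same for the moment, N m; "width": opening from 0.0 (shut) to 1.0 (fully open); "grip_force": force on a finger pad.
Only numpy, scipy, OpenCV 4.12 (cv2) and the standard library are available. Lean on these libraries where they do the work, as an engineer would, in place of code of your own. Each camera call takes 0.05 s, during which the arm holds its last target. There are 200 camera calls.

## Working session

There is one attempt and no reset: what is moved stays moved. The work goes in short steps, Python scripts to look and compute and a tool call to move; the robot and the scene stay as the last step left them, time stands still between calls to the robot, and variables do not carry over. Pictures are saved under pics/ and viewed, at most 10 in all, crops included, and the job is handed in when it is done.

Besides the shell and the picture viewer there is one more tool, called after "Request:" by a JSON object that holds its "fn" and its "kwargs", one argument or row to a line. servo_tool: Moves the arm, as the interface text tells. Its arguments: {"type":"object","properties":{"targets":{"type":"array"},"grip_force":{"type":"number"}},"required":["targets"]}

```bash
mkdir -p pics; cat > h.py <<'E'
import numpy as np,cv2
from scipy.spatial.transform import Rotation as R
from workcell import bot,read_camera,camera_info,ticket
def snap(n,f=None):
    s=bot.read_state(); im=read_camera(n)
    if f: cv2.imwrite('pics/'+f,im[:,:,::-1])
    return im,s
def cam(n,s=None):
    c=camera_info(n); K=(c['fx'],c['fy'],c['cx'],c['cy'])
    if 'T_tool_cam' in c:
        T=np.array(c['T_tool_cam']); Rt=R.from_rotvec(s['tcp_rot']).as_matrix()
        return K,Rt@T[:3,3]+np.array(s['tool_pos']),Rt@T[:3,:3]
    o=np.array(c['orientation'])
    Rm=o if o.shape==(3,3) else (R.from_rotvec(o).as_matrix() if o.size==3 else R.from_quat(o).as_matrix())
    return K,np.array(c['eye']),Rm
def ray(C,u,v):
    K,e,Rm=C; d=Rm@np.array([(u-K[2])/K[0],(v-K[3])/K[1],1]); return e,d/np.linalg.norm(d)
def onz(C,u,v,z):
    e,d=ray(C,u,v); return e+d*(z-e[2])/d[2]
def tri(rs):
    A=sum(np.eye(3)-np.outer(d,d) for e,d in rs); b=sum((np.eye(3)-np.outer(d,d))@e for e,d in rs)
    p=np.linalg.solve(A,b); return p,[np.linalg.norm(np.cross(p-e,d)) for e,d in rs]
def proj(C,p):
    K,e,Rm=C; q=Rm.T@(np.array(p)-e); return K[0]*q[0]/q[2]+K[2],K[1]*q[1]/q[2]+K[3]
E
python3 - <<'E'
from h import *
for n in ['scene','side','wrist']:
    im,s=snap(n,n+'0.png'); print(n,camera_info(n))
print(s)
E
```

```text
scene {'fx': 616.6441284223195, 'fy': 616.6441284223195, 'cx': 327.58101536484673, 'cy': 232.14850485590512, 'eye': array([1.10330267, 0.49609555, 0.78731961]), 'orientation': array([-1.05540522, -2.39177997,  1.01521826])}
side {'fx': 502.3112783614629, 'fy': 502.3112783614629, 'cx': 316.87323651911123, 'cy': 246.61197161634968, 'eye': array([0.26969533, 0.49726628, 0.69918153]), 'orientation': array([-0.75164708,  2.62673078, -1.05824485])}
wrist {'fx': 390.96298596319616, 'fy': 390.96298596319616, 'cx': 322.1869405546256, 'cy': 240.28646183847658, 'T_tool_cam': array([[ 4.25019965e-04, -9.45364990e-01, -3.26013582e-01,
         8.26294540e-02],
       [ 9.99999624e-01,  6.48332406e-04, -5.76328606e-04,
         1.74981518e-03],
       [ 7.56206057e-04, -3.26013215e-01,  9.45364909e-01,
        -1.41415874e-01],
       [ 0.00000000e+00,  0.00000000e+00,  0.00000000e+00,
         1.00000000e+00]])}
{'time': 0.1, 'q': array([-3.68974875e-02,  2.64710734e-01,  1.60524562e+00,  1.33553493e-05,
        1.27369683e+00, -3.69266429e-02]), 'joint_vel': array([ 4.85320804e-04, -2.40915189e-05, -9.93617070e-04, -2.76722549e-04,
       -1.61867066e-03,  4.38191637e-04]), 'joint_torque': array([ 2.96398039e-04, -5.16707003e+01, -3.68589377e+01,  1.30520286e-05,
        6.22219843e-03,  5.24967299e-05]), 'tool_pos': array([6.74337467e-01, 2.87468386e-05, 2.30059917e-01]), 'tcp_rot': array([-2.22033919e+00, -2.22039521e+00,  2.18690977e-03]), 'wrist_force': array([0.571165  , 0.70396659, 0.30089271]), 'torque': array([0.02599193, 0.02019113, 0.00266938]), 'grip_force': 0.0, 'width': 0.9972998345539661}
```

View pics/scene0.png

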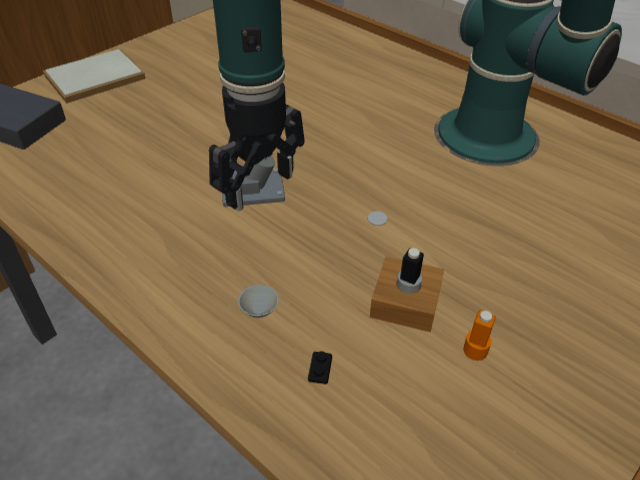

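View pics/side0.png

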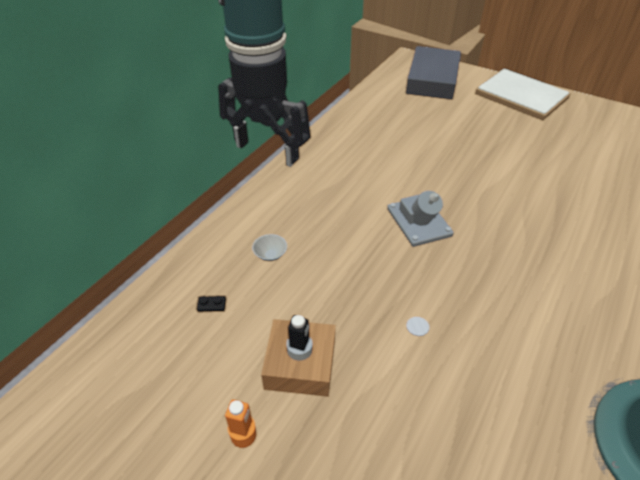

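View pics/wrist0.png

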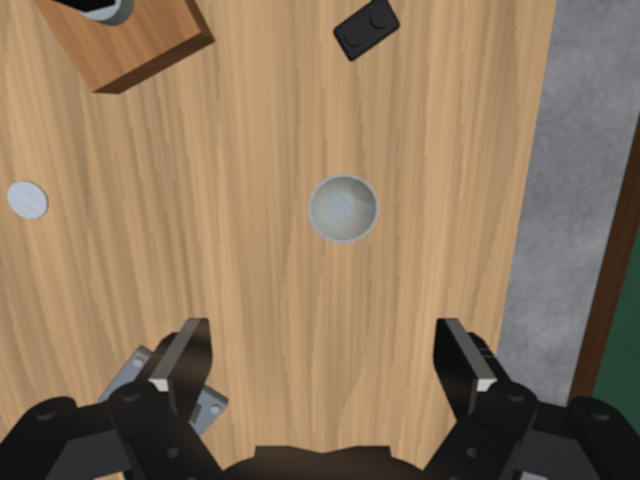

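```bash
python3 - <<'E'
from h import *
im={n:cv2.imread(f'pics/{n}0.png') for n in ['scene','side']}
C={n:cam(n) for n in im}
def cc(n,box,f):
    x0,y0,x1,y1=box; g=im[n][y0:y1,x0:x1].astype(int); m=f(g).astype(np.uint8)
    k,l,st,ce=cv2.connectedComponentsWithStats(m); i=1+np.argmax(st[1:,4]); return ce[i]+[x0,y0],st[i]
w=lambda g:(g.min(2)>190)
a,sa=cc('scene',(395,240,430,265),w); b,sb=cc('side',(285,308,315,332),w); print(a,sa,b,sb)
print('button',tri([ray(C['scene'],*a),ray(C['side'],*b)]))
ta,_=cc('scene',(365,208,390,228),lambda g:g[:,:,0]>150); 
print('tally',onz(C['scene'],*ta,.004), onz(C['side'],418,326,.004))
print('refl',onz(C['scene'],258,300,.013),onz(C['side'],270,247,.013),'cover',onz(C['scene'],320,366,.01),onz(C['side'],211,303,.01))
print('stand top', [onz(C['scene'],*p,.045).round(3) for p in [(385,261),(443,270),(434,305+0),(374,294)]],[onz(C['side'],*p,.045).round(3) for p in [(275,321),(335,324),(330,369),(266,368)]])
print('ped side', onz(C['side'],435,196,.103))
ws=cv2.resize(im['side'][175:255,375:465],None,fx=6,fy=6,interpolation=2); cv2.imwrite('pics/ped.png',ws)
E
```

```text
Traceback (most recent call last):
ValueError: attempt to get argmax of an empty sequence
```

```bash
python3 - <<'E'
from h import *
im={n:cv2.imread(f'pics/{n}0.png') for n in ['scene','side']}
C={n:cam(n) for n in im}
def cc(n,box,f):
    x0,y0,x1,y1=box; g=im[n][y0:y1,x0:x1].astype(int); m=f(g).astype(np.uint8)
    k,l,st,ce=cv2.connectedComponentsWithStats(m); i=1+np.argmax(st[1:,4]); return ce[i]+[x0,y0],st[i]
w=lambda g:(g.min(2)>150)
a,sa=cc('scene',(395,240,430,265),w); b,sb=cc('side',(285,308,315,332),w); print(a,sa,b,sb)
print('button',tri([ray(C['scene'],*a),ray(C['side'],*b)]))
print('tally',onz(C['scene'],377,218,.004), onz(C['side'],418,326,.004))
print('refl',onz(C['scene'],258,300,.013),onz(C['side'],270,247,.013),'cover',onz(C['scene'],320,366,.01),onz(C['side'],211,303,.01))
print('stand top', [onz(C['scene'],*p,.045).round(3) for p in [(385,261),(443,270),(434,305+0),(374,294)]],[onz(C['side'],*p,.045).round(3) for p in [(275,321),(335,324),(330,369),(266,368)]])
print('ped side', onz(C['side'],435,196,.103))
ws=cv2.resize(im['side'][175:255,375:465],None,fx=6,fy=6,interpolation=2); cv2.imwrite('pics/ped.png',ws)
E
```

```text
[413.47457627 251.77966102] [14  8 10  8 59] [297.83333333 320.11904762] [  7   6  13  13 126]
button (array([0.51580761, 0.16006702, 0.11897832]), [np.float64(0.00022142846271498164), np.float64(0.00022142846271500482)])
tally [ 0.38884634 -0.00214584  0.004     ] [ 0.38777808 -0.00219388  0.004     ]
refl [ 0.68536086 -0.01408864  0.013     ] [ 0.69906341 -0.01420494  0.013     ] cover [0.70914579 0.14465004 0.01      ] [0.70893454 0.14604164 0.01      ]
stand top [array([0.501, 0.101, 0.045]), array([0.452, 0.183, 0.045]), array([0.524, 0.215, 0.045]), array([0.57 , 0.132, 0.045])] [array([0.577, 0.138, 0.045]), array([0.493, 0.093, 0.045]), array([0.459, 0.165, 0.045]), array([0.54 , 0.213, 0.045])]
ped side [ 0.46244836 -0.21066894  0.103     ]
```

View pics/ped.png

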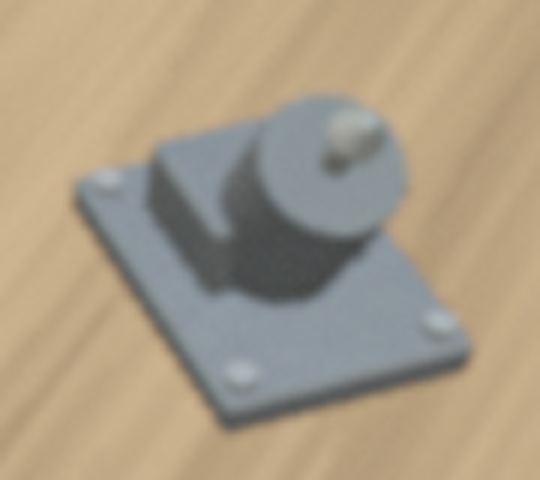

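```bash
python3 - <<'E'
from h import *
C=cam('side')
f=lambda u,v,z:onz(C,375+u/6,175+v/6,z)[:2].round(4)
L,B,Rr=f(78,188,.014),f(228,415,.014),f(470,348,.014)
print('plate',L,B,Rr,'lens',np.linalg.norm(B-L),np.linalg.norm(Rr-B),'centre',(L+Rr)/2)
c=f(333,168,.076); t=f(362,132,.103); print('face',c,'tip',t)
ux=(B-L)/np.linalg.norm(B-L); print('longdir',np.degrees(np.arctan2(ux[1],ux[0])), 'tip-face',np.degrees(np.arctan2(*(t-c)[::-1])),np.linalg.norm(t-c),'face-centre',c-(L+Rr)/2)
E
```

```text
plate [ 0.5603 -0.2353] [ 0.4715 -0.1628] [ 0.4176 -0.2318] lens 0.11463721036382563 0.0875568957878247 centre [ 0.48895 -0.23355]
face [ 0.4704 -0.2194] tip [ 0.4608 -0.2084]
longdir 140.77037512352175 tip-face 131.1120904391669 0.014600000000000005 face-centre [-0.01855  0.01415]
```

Request:
{"fn": "servo_tool", "kwargs": {
  "targets": [
    {"hand": -1,"x": 0.18,"y": -0.32,"z": 0},
    {"hand": -1,"x": 0.18,"y": -0.32,"z": 0},
    {"hand": -1,"x": 0.18,"y": -0.32,"z": 0},
    {"hand": -1,"x": 0.18,"y": -0.32,"z": 0},
    {"hand": -1,"x": 0.18,"y": -0.32,"z": 0},
    {"hand": -1,"x": 0.18,"y": -0.32,"z": 0},
    {"hand": -1,"x": 0.18,"y": -0.32,"z": 0},
    {"hand": -1,"x": 0.18,"y": -0.32,"z": 0}
  ]
}}

```text
invalid input
```

Request:
{"fn": "servo_tool", "kwargs": {
  "targets": [
    {"hand": -1,"x": 0.32,"y": -0.32,"z": 0,"roll": 0},
    {"hand": -1,"x": 0.32,"y": -0.32,"z": 0,"roll": 0},
    {"hand": -1,"x": 0.32,"y": -0.32,"z": 0,"roll": 0},
    {"hand": -1,"x": 0.32,"y": -0.32,"z": 0,"roll": 0},
    {"hand": -1,"x": 0.32,"y": -0.32,"z": 0,"roll": 0},
    {"hand": -1,"x": 0.32,"y": -0.32,"z": 0,"roll": 0},
    {"hand": -1,"x": 0.32,"y": -0.32,"z": 0,"roll": 0},
    {"hand": -1,"x": 0.32,"y": -0.32,"z": 0,"roll": 0},
    {"hand": -1,"x": 0.32,"y": -0.32,"z": 0,"roll": 0}
  ]
}}

```text
time: 0.9
tool_pos: [0.5156, 0.1596, 0.2314]
tcp_rot: [2.221, 2.221, 0.0]
wrist_force: [0.4, 0.0, 0.4]
width: 0.996
grip_force: 0.0
```

```bash
python3 - <<'E'
from h import *
im,s=snap('wrist','wrist1.png'); print(s['tool_pos'],s['tcp_rot'],s['q'],s['time'])
im,_=snap('scene','scene1.png')
C=cam('wrist',s); print(proj(C,(.5158,.16,.119)),proj(C,(.5158,.16,.045)))
E
```

```text
[0.51555605 0.15961471 0.23135554] [2.22059732e+00 2.22110409e+00 2.49669123e-04] [ 2.54497605e-01  7.26793745e-03  1.89340403e+00 -6.76474283e-04
  1.24036059e+00  2.54488727e-01] 0.9
(np.float64(320.09479813385695), np.float64(232.91280062309158)) (np.float64(320.5341013578776), np.float64(206.38837427246503))
```

View pics/wrist1.png

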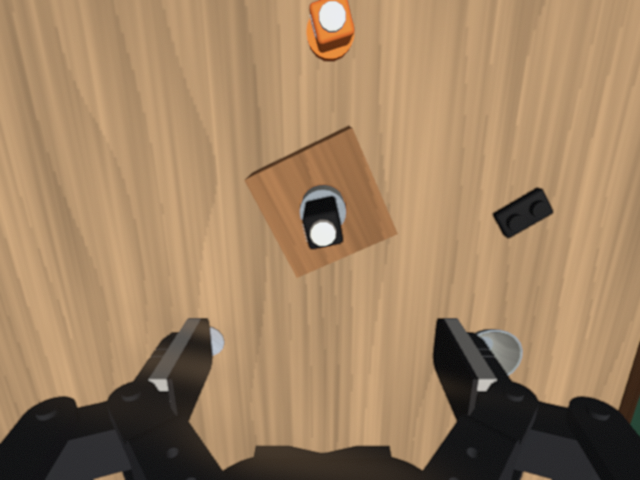

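```bash
python3 - <<'E'
from h import *
im=cv2.imread('pics/wrist1.png')
class S: pass
s=dict(tool_pos=[.51556,.15961,.23136],tcp_rot=[2.22059732,2.22110409,2.4967e-4])
C=cam('wrist',s)
x0,y0,x1,y1=285,180,360,265
g=im[y0:y1,x0:x1].max(2)
m=cv2.morphologyEx((g<60).astype(np.uint8),cv2.MORPH_CLOSE,np.ones((3,3)))
b=(im[y0:y1,x0:x1].min(2)>170).astype(np.uint8); M=cv2.moments(b,True); bc=(x0+M['m10']/M['m00'],y0+M['m01']/M['m00']); print('btn',bc,M['m00'],onz(C,*bc,.119))
pts=cv2.findNonZero(m|b); hull=cv2.convexHull(pts)
ap=cv2.approxPolyDP(hull,3,True).reshape(-1,2)+[x0,y0]; print(ap.tolist())
print([onz(C,*p,.112)[:2].round(4).tolist() for p in ap if p[1]>215])
w=cv2.resize(im[180:265,285:360],None,fx=7,fy=7,interpolation=cv2.INTER_CUBIC); cv2.imwrite('pics/chk.png',w)
E
```

```text
btn (322.6433260393873, 233.35667396061268) 457.0 [0.51754279 0.1596766  0.119     ]
[[341, 241], [310, 247], [303, 222], [307, 202], [334, 198]]
[[0.5305, 0.1517], [0.5086, 0.1472], [0.5039, 0.1657]]
```

View pics/chk.png

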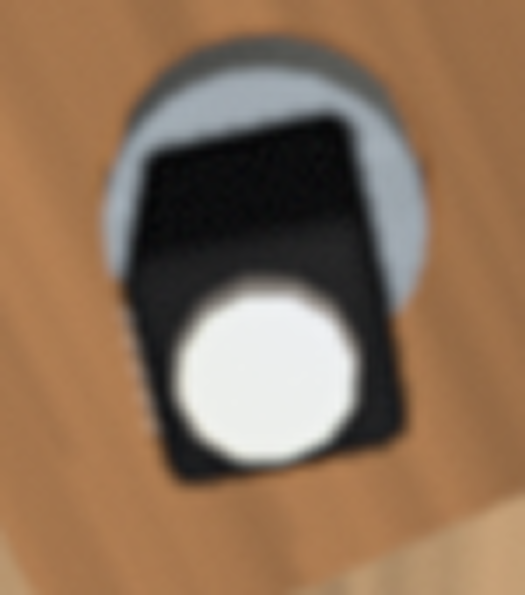

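Request:
{"fn": "servo_tool", "kwargs": {
  "targets": [
    {"hand": -1,"x": 0.001,"y": 0.002,"z": 0,"roll": -0.067},
    {"hand": -1,"x": 0.001,"y": 0.002,"z": 0.1,"roll": -0.067},
    {"hand": -1,"x": 0.001,"y": 0.002,"z": 0.16,"roll": -0.067}
  ]
}}

```text
time: 1.25
tool_pos: [0.52, 0.1602, 0.1533]
tcp_rot: [1.971, 2.441, 0.01]
wrist_force: [0.0, 1.0, -0.4]
width: 0.998
grip_force: 0.0
```

```bash
python3 - <<'E'
from h import *
s=bot.read_state();print(s['tool_pos'],R.from_rotvec(s['tcp_rot']).as_matrix().round(3))
E
```

```text
[0.51995069 0.16020739 0.15334433] [[-0.211  0.978  0.008]
 [ 0.978  0.211  0.002]
 [ 0.     0.008 -1.   ]]
```

Request:
{"fn": "servo_tool", "kwargs": {
  "targets": [
    {"hand": -1,"x": 0,"y": 0,"z": 0.08,"roll": 0},
    {"hand": -1,"x": 0,"y": 0,"z": 0.16,"roll": 0},
    {"hand": -1,"x": 0,"y": 0,"z": 0.16,"roll": 0},
    {"hand": -1,"x": 0,"y": 0,"z": 0.16,"roll": 0},
    {"hand": -1,"x": 0,"y": 0,"z": 0.16,"roll": 0}
  ]
}}

```text
time: 1.67
tool_pos: [0.5179, 0.1603, 0.0729]
tcp_rot: [1.976, 2.44, 0.002]
wrist_force: [0.4, 0.2, -0.2]
width: 0.997
grip_force: 0.0
```

```bash
python3 - <<'E'
from h import *
im,s=snap('wrist','wrist2.png');print(s['tool_pos'],R.from_rotvec(s['tcp_rot']).as_matrix().round(3))
C=cam('wrist',s);x0,y0,x1,y1=220,100,430,400
b=(im[y0:y1,x0:x1].min(2)>170).astype(np.uint8);k,l,st,ce=cv2.connectedComponentsWithStats(b)
for i in range(1,k):
  if st[i,4]>200:p=ce[i]+[x0,y0];print(p,st[i],onz(C,*p,.119))
E
```

```text
[0.51787696 0.16027277 0.07292195] [[-0.208  0.978  0.002]
 [ 0.978  0.208  0.   ]
 [ 0.     0.002 -1.   ]]
[319.06971904 285.93028096] [ 57 167  84  54 961] [0.51068743 0.19602512 0.119     ]
[317.1398374  387.95609756] [  69  273   57   27 1230] [0.51698644 0.16327946 0.119     ]
```

View pics/wrist2.png

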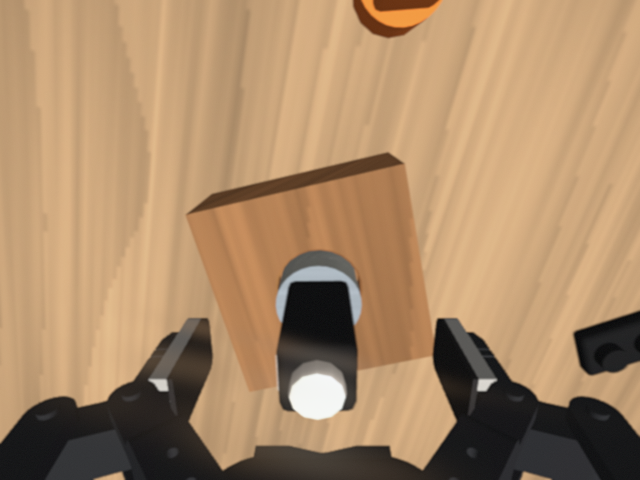

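Request:
{"fn": "servo_tool", "kwargs": {
  "grip_force": 25,
  "targets": [
    {"hand": 1,"x": 0,"y": -0.002,"z": 0,"roll": 0},
    {"hand": 1,"x": 0,"y": -0.002,"z": 0,"roll": 0},
    {"hand": 1,"x": 0,"y": -0.002,"z": 0,"roll": 0},
    {"hand": 1,"x": 0,"y": -0.002,"z": 0,"roll": 0},
    {"hand": 1,"x": 0,"y": -0.002,"z": 0,"roll": 0},
    {"hand": 1,"x": 0,"y": -0.002,"z": 0,"roll": 0},
    {"hand": 1,"x": 0,"y": -0.002,"z": 0,"roll": 0},
    {"hand": 1,"x": 0,"y": -0.002,"z": 0,"roll": 0},
    {"hand": 1,"x": 0,"y": -0.002,"z": 0,"roll": 0},
    {"hand": 1,"x": 0,"y": -0.002,"z": 0,"roll": 0}
  ]
}}

```text
time: 2.55
tool_pos: [0.5155, 0.1605, 0.0721]
tcp_rot: [1.975, 2.442, 0.001]
wrist_force: [-1.5, -0.7, 6.0]
width: 0.299
grip_force: 30.6
```

Request:
{"fn": "servo_tool", "kwargs": {
  "targets": [
    {"hand": 1,"x": 0,"y": 0,"z": -0.006,"roll": 0},
    {"hand": 1,"x": 0,"y": 0,"z": -0.012,"roll": 0},
    {"hand": 1,"x": 0,"y": 0,"z": -0.012,"roll": 0},
    {"hand": 1,"x": 0,"y": 0,"z": -0.012,"roll": 0},
    {"hand": 1,"x": 0,"y": 0,"z": -0.012,"roll": 0},
    {"hand": 1,"x": 0,"y": 0,"z": -0.012,"roll": 0}
  ]
}}

```text
time: 3.05
tool_pos: [0.5151, 0.1603, 0.0772]
tcp_rot: [1.976, 2.442, 0.0]
wrist_force: [1.0, -0.4, -1.7]
width: 0.298
grip_force: 29.7
```

Request:
{"fn": "servo_tool", "kwargs": {
  "targets": [
    {"hand": 1,"x": 0.008,"y": 0,"z": -0.002,"roll": 0},
    {"hand": 1,"x": 0.016,"y": 0,"z": -0.004,"roll": 0},
    {"hand": 1,"x": 0.025,"y": 0,"z": -0.006,"roll": 0},
    {"hand": 1,"x": 0.034,"y": 0,"z": -0.007,"roll": 0},
    {"hand": 1,"x": 0.042,"y": 0,"z": -0.007,"roll": 0},
    {"hand": 1,"x": 0.051,"y": 0,"z": -0.006,"roll": 0},
    {"hand": 1,"x": 0.054,"y": 0,"z": -0.006,"roll": 0},
    {"hand": 1,"x": 0.054,"y": 0,"z": -0.006,"roll": 0}
  ]
}}

```text
time: 3.72
tool_pos: [0.5096, 0.1857, 0.0802]
tcp_rot: [1.973, 2.442, -0.003]
wrist_force: [3.3, -4.5, -0.6]
width: 0.3
grip_force: 29.2
```

```bash
python3 - <<'E'
from h import *
s=bot.read_state();print(s['tool_pos'],s['wrist_force'],s['torque'])
a,_=snap('wrist','wrist3.png'); b,_=snap('side'); c,_=snap('scene')
d=np.hstack([cv2.resize(b[270:400,240:370],(380,380)),cv2.resize(c[210:340,350:480],(380,380))])
cv2.imwrite('pics/piv.png',d[:,:,::-1])
E
```

```text
[0.50963648 0.18566819 0.08019511] [ 3.30951677 -4.54868759 -0.61450665] [-0.95308447 -0.57843236  0.03436478]
```

View pics/piv.png

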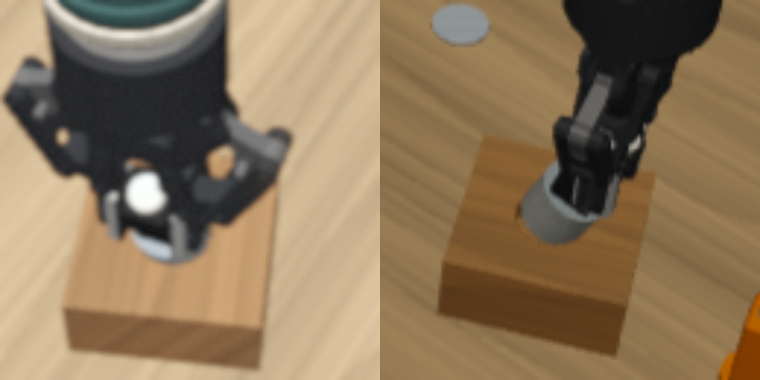

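Request:
{"fn": "servo_tool", "kwargs": {
  "grip_force": 60,
  "targets": [
    {"hand": 1,"x": 0.05,"y": 0,"z": -0.01,"roll": 0},
    {"hand": 1,"x": 0.05,"y": 0,"z": -0.05,"roll": 0},
    {"hand": 1,"x": 0.05,"y": 0,"z": -0.1,"roll": 0},
    {"hand": 1,"x": 0.05,"y": 0,"z": -0.16,"roll": 0},
    {"hand": 1,"x": 0.05,"y": 0,"z": -0.22,"roll": 0},
    {"hand": 1,"x": 0.05,"y": 0,"z": -0.26,"roll": 0},
    {"hand": 1,"x": 0.05,"y": 0,"z": -0.26,"roll": 0},
    {"hand": 1,"x": 0.05,"y": 0,"z": -0.26,"roll": 0}
  ]
}}

```text
time: 4.53
tool_pos: [0.5045, 0.2116, 0.2112]
tcp_rot: [1.975, 2.442, 0.003]
wrist_force: [-0.4, 0.2, -2.7]
width: 0.298
grip_force: 61.8
```

```bash
python3 - <<'E'
from h import *
s=bot.read_state();print(s['time'],s['tool_pos'],s['wrist_force'],s['q'],R.from_rotvec(s['tcp_rot']).as_matrix().round(3))
E
```

```text
4.5333 [0.50445145 0.2115944  0.21124482] [-0.35427037  0.18158864 -2.70304068] [3.51438307e-01 3.48194513e-02 1.90312204e+00 3.23048136e-04
 1.20171796e+00 1.40770250e-01] [[-0.209  0.978  0.002]
 [ 0.978  0.209  0.001]
 [ 0.001  0.002 -1.   ]]
```

Request:
{"fn": "servo_tool", "kwargs": {
  "targets": [
    {"hand": 1,"x": -0.711,"y": -0.335,"z": 0,"roll": -0.217},
    {"hand": 1,"x": -0.711,"y": -0.335,"z": 0,"roll": -0.217},
    {"hand": 1,"x": -0.711,"y": -0.335,"z": 0,"roll": -0.217},
    {"hand": 1,"x": -0.711,"y": -0.335,"z": 0,"roll": -0.217},
    {"hand": 1,"x": -0.711,"y": -0.335,"z": 0,"roll": -0.217},
    {"hand": 1,"x": -0.711,"y": -0.335,"z": 0,"roll": -0.217},
    {"hand": 1,"x": -0.711,"y": -0.335,"z": 0,"roll": -0.217},
    {"hand": 1,"x": -0.711,"y": -0.335,"z": 0,"roll": -0.217},
    {"hand": 1,"x": -0.711,"y": -0.335,"z": 0,"roll": -0.217},
    {"hand": 1,"x": -0.711,"y": -0.335,"z": 0,"roll": -0.217}
  ]
}}

```text
time: 5.37
tool_pos: [0.4119, -0.1723, 0.2075]
tcp_rot: [-1.044, -2.958, -0.001]
wrist_force: [0.7, -0.5, -1.8]
width: 0.296
grip_force: 61.6
```

Request:
{"fn": "servo_tool", "kwargs": {
  "targets": [
    {"hand": 1,"x": 0,"y": 0,"z": 0,"roll": 0},
    {"hand": 1,"x": 0,"y": 0,"z": 0,"roll": 0},
    {"hand": 1,"x": 0,"y": 0,"z": 0,"roll": 0}
  ]
}}

```text
time: 5.62
tool_pos: [0.4132, -0.1708, 0.2081]
tcp_rot: [-1.047, -2.958, -0.002]
wrist_force: [0.9, 0.3, -2.5]
width: 0.296
grip_force: 61.6
```

```bash
python3 - <<'E'
from h import *
w,s=snap('wrist','w4.png'); b,_=snap('side','s4.png'); c,_=snap('scene','c4.png')
print(s['time'],s['tool_pos'],s['tcp_rot'],s['q'],R.from_rotvec(s['tcp_rot']).as_matrix().round(3))
c1=cv2.imread('pics/scene1.png')[:,:,::-1]
p=(s['tool_pos'][0],s['tool_pos'][1],.2); G=[proj(cam(n),p) for n in('side','scene')]; print(G)
def crop(i,u,v,h): 
    u,v=int(max(h,min(640-h,u))),int(max(h,min(480-h,v))); print(u-h,v-h); return cv2.resize(i[v-h:v+h,u-h:u+h],(390,290) if 0 else (296,296),interpolation=2)
o=np.hstack([cv2.resize(w,(400,300)),np.zeros((300,400,3),np.uint8)])
o[:296,400:696]=crop(c1,255,175,50)
r=np.zeros((300,800,3),np.uint8); r[:296,:296]=crop(b,*proj(cam('side'),(.44,-.19,.14)),74); r[:296,400:696]=crop(c,*proj(cam('scene'),(.44,-.19,.15)),74)
cv2.imwrite('pics/comp4.png',np.vstack([o,r])[:,:,::-1])
E
```

```text
5.6167 [ 0.41318443 -0.17084056  0.20810296] [-1.04664511e+00 -2.95751998e+00 -1.88035116e-03] [-4.48350122e-01 -1.59223950e-01  2.09144895e+00  7.72363944e-04
  1.21380554e+00 -1.33914076e+00] [[-0.777  0.629 -0.004]
 [ 0.629  0.777  0.003]
 [ 0.004 -0.    -1.   ]]
[(np.float64(463.9346115752711), np.float64(173.80851734738917)), (np.float64(302.47387329292064), np.float64(99.86515727806193))]
205 125
371 116
211 51
```

View pics/comp4.png

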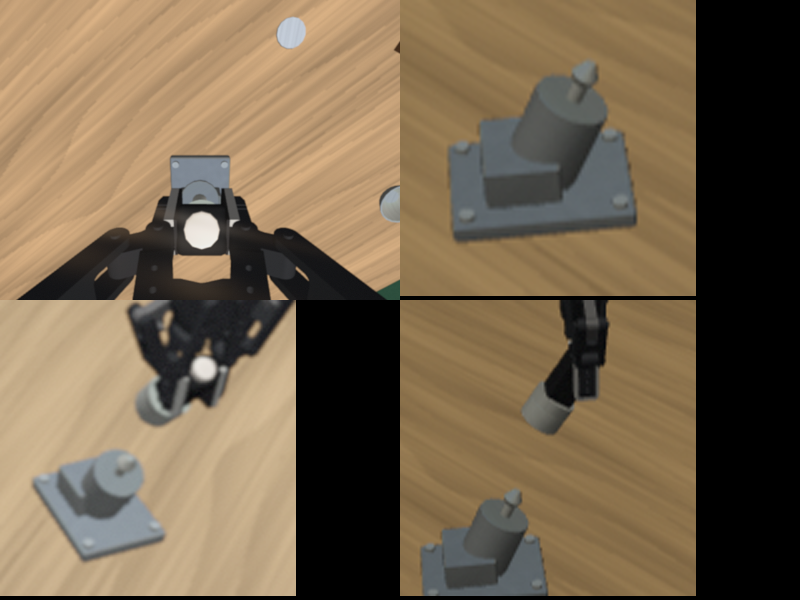

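```bash
cat > m.py <<'E'
from h import *
from scipy.optimize import minimize_scalar
Ts=np.array([.413184,-.170841,.208103]); s=dict(tool_pos=Ts,tcp_rot=[-1.04664511,-2.95751998,-1.88e-3])
Cw,Cs,Cc=cam('wrist',s),cam('side'),cam('scene')
def blob(f,box,fn,big=True):
    im=cv2.imread('pics/'+f).astype(int);x0,y0,x1,y1=box;m=fn(im[y0:y1,x0:x1]).astype(np.uint8)
    k,l,st,ce=cv2.connectedComponentsWithStats(m);i=1+np.argmax(st[1:,4]);mm=(l==i);return ce[i]+[x0,y0],st[i,4],np.argwhere(mm)[:,::-1]+[x0,y0]
tip,e=tri([ray(Cc,269.9,146.3),ray(Cs,436,196.3)]);print('tip',tip,e)
P=[onz(Cc,205+u/2.96,125+v/2.96,.014)[:2] for u,v in[(55,228),(235,213),(228,132)]]
ctr=(P[0]+P[2])/2;print('plate',np.round(P,4),'lens',np.linalg.norm(P[1]-P[0]),np.linalg.norm(P[2]-P[1]),'c',ctr,'dir',np.degrees(np.arctan2(*(P[1]-P[0])[::-1])))
w=lambda g:g.min(2)>165
bw=blob('w4.png',(290,330,360,410),w); bs=blob('s4.png',(455,135,490,165),w); print('btn',bw[:2],bs[:2])
b,e=tri([ray(Cw,*bw[0]),ray(Cs,*bs[0])]); G=Ts+[0,0,.019]; Rt=R.from_rotvec(s['tcp_rot']).as_matrix()
d=Rt.T@(b-G); print('btn tri',b,e,'rel tool',d,'len',np.linalg.norm(d),'tilt',np.degrees(np.arctan2(d[0],-d[2])))
# socket in scene
sat=lambda g:(g.max(2)-g.min(2)<25)&(g.max(2)>70)
cs=blob('c4.png',(265,85,305,122),sat); x=cs[2].astype(float)
print('socket',cs[:2]); h=cv2.minAreaRect(cs[2].astype(np.float32)); print(h)
for t in (20,23,25,27,30):
    a=Rt@np.array([np.sin(np.radians(t)),0,-np.cos(np.radians(t))])
    q=[np.array(proj(Cc,G+a*k)) for k in(-61,-46,-31,27)]; v=q[2]-q[0]
    qs=proj(Cs,G+a*.027)
    print(t,q[1].round(1) if 0 else [np.array(proj(Cc,G+a*k/1000)).round(1) for k in(-61,-46,-31)],'btn side',np.round(proj(Cs,G+a*.027),1),'wrist',np.round(proj(Cw,G+a*.027),1))
E
python3 m.py
```

```text
tip [ 0.46056336 -0.21132252  0.10329678] [np.float64(0.0005396464246121836), np.float64(0.0005396464246120357)]
plate [[ 0.5629 -0.2389]
 [ 0.4731 -0.1648]
 [ 0.4154 -0.2289]] lens 0.11649224123932576 0.08619628606406896 c [ 0.48918595 -0.23386574] dir 140.49160379347938
btn (array([322.44373504, 368.43455706]), np.int32(2506)) (array([472.77894737, 149.71578947]), np.int32(95))
btn tri [ 0.40834005 -0.16690388  0.25027559] [np.float64(0.00018171815002993402), np.float64(0.0001817181500299009)] rel tool [ 6.34603001e-03  6.51210424e-06 -2.31443589e-02] len 0.02399861431730191 tilt 15.333275854188043
socket (array([281.68227425, 105.33444816]), np.int32(299))
((283.4219970703125, 105.74279022216797), (21.02029037475586, 20.48268699645996), 36.25383758544922)
20 [array([291.4, 115.2]), array([294. , 108.3]), array([296.7, 101.3])] btn side [474.2 149.6] wrist [322.6 365.6]
23 [array([289.7, 114.8]), array([292.7, 108. ]), array([295.8, 101.1])] btn side [474.6 150.4] wrist [322.6 360.8]
25 [array([288.6, 114.5]), array([291.9, 107.7]), array([295.2, 100.9])] btn side [474.8 150.9] wrist [322.6 357.5]
27 [array([287.6, 114.1]), array([291.1, 107.5]), array([294.7, 100.7])] btn side [475.1 151.5] wrist [322.6 354.2]
30 [array([286. , 113.5]), array([289.9, 107. ]), array([293.9, 100.4])] btn side [475.4 152.3] wrist [322.6 349.3]
```

```bash
cat >> m.py <<'E'
print('----')
im=cv2.imread('pics/c4.png')[85:125,262:312].astype(int)
sat=im.max(2)-im.min(2); 
for r in range(0,40,2): print(85+r,''.join('#' if (sat[r,c]<30 and im[r,c].max()>70) else ('k' if im[r,c].max()<=70 else '.') for c in range(50)))
im=cv2.imread('pics/s4.png')[145:185,430:485].astype(int); sat=im.max(2)-im.min(2)
for r in range(0,40,2): print(145+r,''.join('#' if (sat[r,c]<30 and im[r,c].max()>70) else ('k' if im[r,c].max()<=70 else '.') for c in range(55)))
E
python3 m.py | sed -n '/----/,$p'
```

```text
----
85 ..........................kkkkkkkkkk#kkkkkkkkkk##.
87 .........................kkkkkkkkkkk##kkkkkkkkk#..
89 .......................kkkkkkkkkkkkk##kkkkkkkkk#..
91 ......................kkkkkkkkkkkkkk##kkkkkkkkk#..
93 ..................###kkkkkkkkkkkkkkk##kkkkkkkkk#..
95 .................####kkkkkkkkkkkkkkk##kkkkkkkkk#..
97 ...............#######kkkkkkkkkkkkkk##kkkkkkkkk#..
99 ..............#########kkkkkkkkkkkkk##kkkkkkkkk#..
101 .............#############kkkkkkkkkkk.............
103 ...........###################kkkkk#..............
105 ..........##########################..............
107 ..........###################kkkkk................
109 ...........################kkkkk#.................
111 ............###############kkkk...................
113 ..............##########kkkkkk....................
115 .................######kkkkk......................
117 .....................##kkk#.......................
119 ..................................................
121 ..................................................
123 ..................................................
145
[... 496 characters left out ...]
#####kkkkkkkkk######kkkkkkkkkkkkkk####..
163 ..........###########kkkkkkk######kkkkkkkkkkkkkk####...
165 .........############kkkkkkk#####kkkk#...kkkkkkk###....
167 .........#############kkkkk######kk#.......kkkk###.....
169 .........##############kkkk#########...................
171 .........##########################....................
173 ..........#####################........................
175 ............################...........................
177 ...............##########..............................
179 .......................................................
181 .......................................................
183 .......................................................
```

```bash
cat > f.py <<'E'
from m import *
from scipy.optimize import least_squares
def model(p,sil=True):
    t,dx,h,dy,ty=p; a=Rt@(R.from_euler('x',ty).as_matrix()@np.array([np.sin(t),0,-np.cos(t)])); M=G+Rt@np.array([dx,dy,0])-a*h
    return a,M
def hullpts(C,a,M,z0,z1):
    u=np.cross(a,[0,0,1.]);u/=np.linalg.norm(u);v=np.cross(a,u)
    return np.array([proj(C,M+a*z+.019*(np.cos(k)*u+np.sin(k)*v)) for z in(z0,z1) for k in np.linspace(0,6.28,60)])
def res(p):
    a,M=model(p); r=[]
    r+=list(np.array(proj(Cw,M+a*.0875))-bw[0])
    r+=list(np.array(proj(Cs,M+a*.086))-bs[0])
    H=hullpts(Cc,a,M,0,.030)
    r+=[H[:,0].min()-271.5,H[:,1].max()-118, (H@[-.57,-.82]).min()*0]
    # side edges (left/lower directions)
    H2=hullpts(Cs,a,M,0,.030); r+=[H2[:,0].min()-438.5,H2[:,1].max()-178.5]
    # image-axis direction in scene
    d=np.array(proj(Cc,M+a*.03))-proj(Cc,M); r+=[(np.degrees(np.arctan2(d[0],-d[1]))-34.5)/2]
    r+=[p[3]*500,p[4]*20]
    return r
o=least_squares(res,[.5,0,.061,0,0]);a,M=model(o.x)
print('FIT tilt',np.degrees(o.x[0]),'dx,h,dy,ty',o.x[1:],'\nres',np.round(o.fun,1),'\na',a,'M',M,'rel M tool',Rt.T@(M-Ts))
E
python3 f.py | sed -n '/FIT/,$p'
```

```text
FIT tilt 34.78581899990395 dx,h,dy,ty [-9.35332683e-03  5.58188265e-02 -5.25311093e-05  1.28725008e-03] 
res [ 0.1  0.1  0.8 -0.3 -0.6 -0.  -0.  -0.1  0.9  0.5 -0.   0. ] 
a [-0.4398172   0.35755911  0.82383998] M [ 0.44497222 -0.19672364  0.18107528] rel M tool [-0.04111332 -0.00011755  0.02684362]
```

Request:
{"fn": "servo_tool", "kwargs": {
  "grip_force": 30,
  "targets": [
    {"hand": 1,"x": 0.04,"y": -0.003,"z": 0,"roll": 0},
    {"hand": 1,"x": 0.04,"y": -0.003,"z": 0.07,"roll": 0},
    {"hand": 1,"x": 0.04,"y": -0.003,"z": 0.14,"roll": 0},
    {"hand": 1,"x": 0.04,"y": -0.003,"z": 0.21,"roll": 0},
    {"hand": 1,"x": 0.04,"y": -0.003,"z": 0.26,"roll": 0},
    {"hand": 1,"x": 0.04,"y": -0.003,"z": 0.26,"roll": 0},
    {"hand": 1,"x": 0.025,"y": -0.003,"z": 0.26,"roll": 0},
    {"hand": 1,"x": 0.01,"y": -0.003,"z": 0.26,"roll": 0},
    {"hand": 1,"x": 0.01,"y": -0.003,"z": 0.26,"roll": 0}
  ]
}}

```text
time: 6.52
tool_pos: [0.4123, -0.1703, 0.0823]
tcp_rot: [1.044, 2.96, 0.0]
wrist_force: [-0.9, 0.4, -2.6]
width: 0.299
grip_force: 61.5
```

Request:
{"fn": "servo_tool", "kwargs": {
  "targets": [
    {"hand": 1,"x": -0.005,"y": 0,"z": 0,"roll": 0},
    {"hand": 1,"x": -0.01,"y": 0,"z": 0,"roll": 0},
    {"hand": 1,"x": -0.015,"y": 0,"z": 0,"roll": 0},
    {"hand": 1,"x": -0.015,"y": 0,"z": 0,"roll": 0}
  ]
}}

```text
time: 6.85
tool_pos: [0.4133, -0.1726, 0.0799]
tcp_rot: [-1.044, -2.956, -0.003]
wrist_force: [-5.0, 5.5, -4.3]
width: 0.296
grip_force: 61.4
```

Request:
{"fn": "servo_tool", "kwargs": {
  "grip_force": 30,
  "targets": [
    {"hand": 1,"x": -0.004,"y": 0,"z": 0,"roll": 0},
    {"hand": 1,"x": -0.008,"y": 0,"z": 0,"roll": 0},
    {"hand": 1,"x": -0.012,"y": 0,"z": 0,"roll": 0},
    {"hand": 1,"x": -0.016,"y": 0,"z": 0,"roll": 0},
    {"hand": 1,"x": -0.016,"y": 0,"z": 0,"roll": 0}
  ]
}}

```text
time: 7.27
tool_pos: [0.4145, -0.1745, 0.0776]
tcp_rot: [-1.041, -2.945, -0.007]
wrist_force: [-12.4, 11.2, -1.8]
width: 0.294
grip_force: 61.6
```

```bash
cat > b.py <<'E'
from h import *
def rd(pr=True):
    w,s=snap('wrist'); b,_=snap('side'); Cw,Cs=cam('wrist',s),cam('side')
    T=np.array(s['tool_pos']);Rt=R.from_rotvec(s['tcp_rot']).as_matrix();G=T+[0,0,.019]
    def bl(im,u,v,h):
        x0,y0=int(u)-h,int(v)-h; m=(im[y0:y0+2*h,x0:x0+2*h].min(2)>165).astype(np.uint8)
        k,l,st,ce=cv2.connectedComponentsWithStats(m); i=1+np.argmax(st[1:,4]); return ce[i]+[x0,y0],st[i,4]
    P=G+Rt@np.array([.007,0,-.024]); bw=bl(w,*proj(Cw,P),40); bs=bl(b,*proj(Cs,P),12)
    p,e=tri([ray(Cw,*bw[0]),ray(Cs,*bs[0])]); d=Rt.T@(p-G)
    print(s['time'],T.round(4),'btn',bw,bs,'rel',(d*1000).round(1),np.round(e,4),s['wrist_force'].round(1))
    return w,b,s
if __name__=='__main__': rd()
E
python3 b.py
```

```text
7.2667 [ 0.4145 -0.1745  0.0776] btn (array([322.37933785, 369.05863582]), np.int32(2507)) (array([456.2625, 211.675 ]), np.int32(80)) rel [  6.5  -0.1 -23.6] [0.0001 0.0001] [-12.4  11.2  -1.8]
```

Request:
{"fn": "servo_tool", "kwargs": {
  "grip_force": 20,
  "targets": [
    {"hand": 1,"x": -0.004,"y": 0,"z": 0,"roll": 0},
    {"hand": 1,"x": -0.008,"y": 0,"z": 0,"roll": 0},
    {"hand": 1,"x": -0.008,"y": 0,"z": 0,"roll": 0}
  ]
}}

```text
time: 7.62
tool_pos: [0.42, -0.1789, 0.0785]
tcp_rot: [-1.042, -2.951, -0.004]
wrist_force: [-9.6, 5.3, -1.4]
width: 0.299
grip_force: 62.1
```

```bash
python3 b.py
```

```text
7.6167 [ 0.42   -0.1789  0.0785] btn (array([322.34318817, 372.89692369]), np.int32(2503)) (array([454.23287671, 208.10958904]), np.int32(73)) rel [  5.9  -0.  -24.6] [0. 0.] [-9.6  5.3 -1.4]
```

Request:
{"fn": "servo_tool", "kwargs": {
  "grip_force": 60,
  "targets": [
    {"hand": 1,"x": 0.03,"y": 0,"z": 0,"roll": 0},
    {"hand": 1,"x": 0.06,"y": 0,"z": 0,"roll": 0},
    {"hand": 1,"x": 0.06,"y": 0,"z": -0.08,"roll": 0},
    {"hand": 1,"x": 0.06,"y": 0,"z": -0.16,"roll": 0},
    {"hand": 1,"x": 0.06,"y": 0,"z": -0.24,"roll": 0},
    {"hand": 1,"x": 0.04,"y": 0,"z": -0.26,"roll": 0},
    {"hand": 1,"x": 0.04,"y": 0,"z": -0.26,"roll": 0},
    {"hand": 1,"x": 0.04,"y": 0,"z": -0.26,"roll": 0},
    {"hand": 1,"x": 0.04,"y": 0,"z": -0.26,"roll": 0}
  ]
}}

```text
time: 8.47
tool_pos: [0.4086, -0.1689, 0.2093]
tcp_rot: [-1.045, -2.961, -0.0]
wrist_force: [-0.5, -0.4, -2.2]
width: 0.297
grip_force: 62.1
```

```bash
cat > g.py <<'E'
from b import *
def show(im,C,P,h=26):
    u,v=map(int,proj(C,P)); z=im[v-h:v+h,u-h:u+h].astype(int); sat=z.max(2)-z.min(2)
    print('col0',u-h)
    for r in range(0,2*h,2): print(v-h+r,''.join('#' if (sat[r,c]<30 and z[r,c].max()>70) else ('k' if z[r,c].max()<=70 else '.') for c in range(2*h)))
w,b,s=rd(); c,_=snap('scene'); print(list(s['tool_pos']),list(s['tcp_rot']))
Rt=R.from_rotvec(s['tcp_rot']).as_matrix();P=np.array(s['tool_pos'])+Rt@np.array([-.033,0,.018])
show(c,cam('scene'),P); show(b,cam('side'),P)
cv2.imwrite('pics/w5.png',w[:,:,::-1]);cv2.imwrite('pics/s5.png',b[:,:,::-1]);cv2.imwrite('pics/c5.png',c[:,:,::-1])
E
python3 g.py
```

```text
8.4667 [ 0.4086 -0.1689  0.2093] btn (array([322.35063898, 372.80591054]), np.int32(2504)) (array([475.79347826, 150.55434783]), np.int32(92)) rel [  6.   -0.2 -23.7] [0.0005 0.0005] [-0.5 -0.4 -2.2]
[np.float64(0.4085675628410922), np.float64(-0.16892571054723093), np.float64(0.20932329992258378)] [np.float64(-1.0454656802314457), np.float64(-2.960866420185739), np.float64(-0.0002046956511019909)]
col0 260
78 ....................................kkkkkkkkkkkkkkkk
80 ...................................kkkkkkkkkkkkkkkkk
82 ..................................kkkkkkkkkkkkkkkkkk
84 .................................kkkkkkkkkkkkkkkkkkk
86 ................................kkkkkkkkk##kkkkkkkkk
88 ...............................kkkkkkkkkk##kkkkkkkkk
90 ..............................kkkkkkkkkkk##kkkkkkkkk
92 ............................#kkkkkkkkkkkk##kkkkkkkkk
94 .........................###kkkkkkkkkkkkk##kkkkkkkkk
96 ........................#####kkkkkkkkkkkk##kkkkkkkkk
98 .......................######kkkkkkkkkkkk##kkkkkkkkk
100 ......................########kkkkkkkkkkkkk###......
102 ............
[... 1572 characters left out ...]
###kkkkkkkkkkkkk
169 ................###########kkkkk######kkkkk.....kkkk
171 ...............#############kkkk#####kkkk##.........
173 ...............############################.........
175 ...............##########################...........
177 ................#######################.............
179 .................###################................
181 ...................###############..................
183 ......................#########.....................
185 ....................................................
187 ....................................................
189 ....................................................
191 ######..............................................
```

```bash
sed -e 's/^from m import \*/from m import *\nTs=np.array([.408568,-.168926,.209323]); s=dict(tool_pos=Ts,tcp_rot=[-1.0454656802,-2.9608664,-2e-4]); Cw=cam("wrist",s);G=Ts+[0,0,.019];Rt=R.from_rotvec(s["tcp_rot"]).as_matrix();bw=[(322.35,372.81)];bs=[(475.79,150.55)]/' -e 's/-271.5/-278/; s/max()-118/max()-119/; s/438.5/442.5/; s/178.5/184.5/; s/-34.5/-29.5/' f.py > f2.py; python3 f2.py | sed -n '/FIT/,$p'
```

```text
FIT tilt 27.647319231634512 dx,h,dy,ty [-0.00634185  0.058155   -0.00017132  0.00438508] 
res [ 0.1 -0.1  0.1 -0.6 -0.7 -0.6 -0.  -0.2  0.7 -0.3 -0.1  0.1] 
a [-0.35743315  0.29381801  0.88651707] M [ 0.43418275 -0.19012839  0.17675799] rel M tool [-0.03329841 -0.00040488  0.03251443]
```

Request:
{"fn": "servo_tool", "kwargs": {
  "grip_force": 120,
  "targets": [
    {"hand": 1,"x": -0.02,"y": 0,"z": 0.04,"roll": 0},
    {"hand": 1,"x": -0.051,"y": 0,"z": 0.1,"roll": 0},
    {"hand": 1,"x": -0.051,"y": 0,"z": 0.108,"roll": 0},
    {"hand": 1,"x": -0.058,"y": 0,"z": 0.122,"roll": 0},
    {"hand": 1,"x": -0.064,"y": 0,"z": 0.135,"roll": 0},
    {"hand": 1,"x": -0.064,"y": 0,"z": 0.135,"roll": 0},
    {"hand": 1,"x": -0.064,"y": 0,"z": 0.135,"roll": 0}
  ]
}}

```text
time: 9.2
tool_pos: [0.4343, -0.1893, 0.1431]
tcp_rot: [-1.046, -2.962, -0.0]
wrist_force: [-0.1, -0.6, -1.8]
width: 0.288
grip_force: 117.8
```

```bash
python3 - <<'E'
from b import *
w,b,s=rd(); c,_=snap('scene')
print(s['tool_pos'],s['tcp_rot'])
T=np.array(s['tool_pos']);Rt=R.from_rotvec(s['tcp_rot']).as_matrix();tip=np.array([.46056,-.21132,.1033])
t=np.radians(27.65);a=np.array([np.sin(t),0,-np.cos(t)]);S=np.array([-.0333,-.0004,.0325])+.019*a
print('tip minus seat, tool mm',((Rt.T@(tip-T)-S)*1000).round(1))
def cr(im,n,h=45):
    u,v=map(int,proj(cam(n),tip));v=max(v,h); print(n,u-h,v-h); return cv2.resize(im[v-h:v+h,u-h:u+h],(400,400),interpolation=2)
cv2.imwrite('pics/ap.png',np.hstack([cr(b,'side'),cr(c,'scene')])[:,:,::-1])
E
```

```text
9.2 [ 0.4343 -0.1893  0.1431] btn (array([322.4 , 372.53]), np.int32(2500)) (array([455.67901235, 172.2345679 ]), np.int32(81)) rel [  5.7   0.  -24.2] [0.0003 0.0003] [-0.1 -0.6 -1.8]
[ 0.43433781 -0.18926625  0.14311119] [-1.04554696e+00 -2.96249080e+00 -3.60575317e-05]
tip minus seat, tool mm [-9.8 -0.3 24.1]
side 391 151
scene 225 101
```

View pics/ap.png

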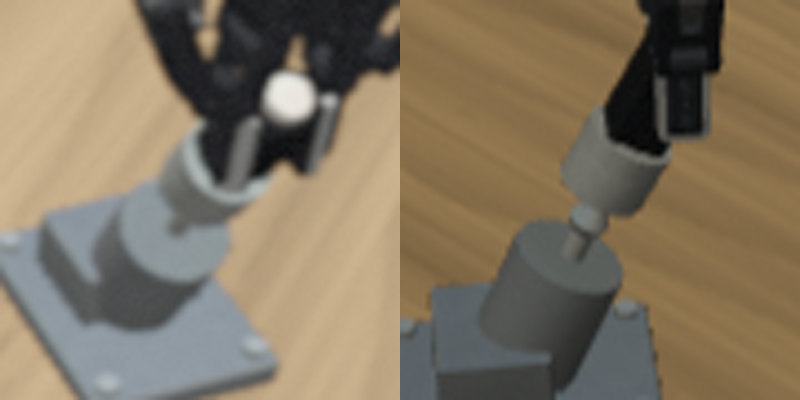

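Request:
{"fn": "servo_tool", "kwargs": {
  "targets": [
    {"hand": 1,"x": -0.003,"y": 0,"z": 0.01,"roll": 0},
    {"hand": 1,"x": -0.007,"y": 0,"z": 0.02,"roll": 0},
    {"hand": 1,"x": -0.011,"y": 0,"z": 0.03,"roll": 0},
    {"hand": 1,"x": -0.016,"y": 0,"z": 0.041,"roll": 0},
    {"hand": 1,"x": -0.016,"y": 0,"z": 0.041,"roll": 0}
  ]
}}

```text
time: 9.77
tool_pos: [0.44, -0.1942, 0.1207]
tcp_rot: [-1.045, -2.96, -0.0]
wrist_force: [-0.8, -0.6, -2.7]
width: 0.289
grip_force: 117.8
```

```bash
cat > k.py <<'E'
from b import *
w,b,s=rd();T=np.array(s['tool_pos']);Rt=R.from_rotvec(s['tcp_rot']).as_matrix();tip=np.array([.46056,-.21132,.1033])
t=np.radians(27.65);a=np.array([np.sin(t),0,-np.cos(t)]);S=np.array([-.0333,-.0004,.0325])+.019*a
d=(Rt.T@(tip-T)-S)*1000;print('tip0-seat',d.round(1),'k',(-.4226*d[0]+.9063*d[2]).round(1),'perp x',(.9063*d[0]+.4226*d[2]).round(1),'tilt tool z',Rt[:,2].round(3))
f=Rt.T@s['wrist_force'];print('force tool',f.round(1),'torque',(Rt.T@s['torque']).round(2),'grip',s['grip_force'])
E
python3 k.py
```

```text
9.7667 [ 0.44   -0.1942  0.1207] btn (array([322.40359281, 372.53812375]), np.int32(2505)) (array([451.43037975, 180.35443038]), np.int32(79)) rel [  6.4  -0.1 -24.8] [0. 0.] [-0.8 -0.6 -2.7]
tip0-seat [-2.3  0.   1.7] k 2.5 perp x -1.4 tilt tool z [-0.002  0.001 -1.   ]
force tool [ 0.2 -1.   2.7] torque [ 0.13  0.04 -0.  ] grip 117.8258764743805
```

Request:
{"fn": "servo_tool", "kwargs": {
  "targets": [
    {"hand": 1,"x": -0.003,"y": 0,"z": 0.006,"roll": 0},
    {"hand": 1,"x": -0.005,"y": 0,"z": 0.012,"roll": 0},
    {"hand": 1,"x": -0.006,"y": 0,"z": 0.015,"roll": 0},
    {"hand": 1,"x": -0.006,"y": 0,"z": 0.015,"roll": 0}
  ]
}}

```text
time: 10.2
tool_pos: [0.4429, -0.1963, 0.1158]
tcp_rot: [-1.045, -2.962, 0.0]
wrist_force: [-5.4, 2.4, 7.9]
width: 0.285
grip_force: 118.8
```

```bash
python3 k.py
```

```text
10.2 [ 0.4429 -0.1963  0.1158] btn (array([322.40822027, 372.50199521]), np.int32(2506)) (array([449.5443038 , 181.41772152]), np.int32(79)) rel [  6.   -0.  -24.3] [0.0001 0.0001] [-5.4  2.4  7.9]
tip0-seat [ 1.3 -0.2 -3.1] k -3.4 perp x -0.2 tilt tool z [-0.001  0.    -1.   ]
force tool [ 5.7 -1.5 -7.9] torque [0.45 0.84 0.04] grip 118.7607192993164
```

Request:
{"fn": "servo_tool", "kwargs": {
  "targets": [
    {"hand": 1,"x": -0.003,"y": 0,"z": 0.006,"roll": 0},
    {"hand": 1,"x": -0.005,"y": 0,"z": 0.012,"roll": 0},
    {"hand": 1,"x": -0.008,"y": 0,"z": 0.018,"roll": 0},
    {"hand": 1,"x": -0.008,"y": 0,"z": 0.018,"roll": 0},
    {"hand": 1,"x": -0.008,"y": 0,"z": 0.018,"roll": 0},
    {"hand": 1,"x": -0.008,"y": 0,"z": 0.018,"roll": 0}
  ]
}}

```text
time: 10.8
tool_pos: [0.4448, -0.1976, 0.1114]
tcp_rot: [-1.044, -2.958, -0.002]
wrist_force: [-22.4, 12.7, 41.7]
width: 0.29
grip_force: 123.6
```

```bash
python3 k.py
```

```text
10.8 [ 0.4448 -0.1976  0.1114] btn (array([322.47007183, 372.47326417]), np.int32(2506)) (array([448.2278481 , 182.62025316]), np.int32(79)) rel [  5.9  -0.  -24.2] [0.0001 0.0001] [-22.4  12.7  41.7]
tip0-seat [ 3.6 -0.3 -7.6] k -8.4 perp x 0.0 tilt tool z [-0.004  0.002 -1.   ]
force tool [ 25.6  -4.2 -41.6] torque [0.89 3.63 0.17] grip 123.58274459838867
```

Request:
{"fn": "servo_tool", "kwargs": {
  "targets": [
    {"hand": 1,"x": 0.001,"y": 0,"z": -0.003,"roll": 0},
    {"hand": 1,"x": 0.001,"y": 0,"z": -0.003,"roll": 0},
    {"hand": 1,"x": 0.001,"y": 0,"z": -0.003,"roll": 0},
    {"hand": 1,"x": 0.001,"y": 0,"z": -0.003,"roll": 0},
    {"hand": 1,"x": 0.001,"y": 0,"z": -0.003,"roll": 0},
    {"hand": 1,"x": 0.001,"y": 0,"z": -0.003,"roll": 0}
  ]
}}

```text
time: 11.4
tool_pos: [0.4446, -0.1976, 0.1116]
tcp_rot: [-1.045, -2.959, -0.001]
wrist_force: [-17.0, 9.1, 31.0]
width: 0.293
grip_force: 121.7
```

```bash
python3 k.py
```

```text
11.4 [ 0.4446 -0.1976  0.1116] btn (array([322.45874851, 372.48903946]), np.int32(2509)) (array([448.2987013 , 182.63636364]), np.int32(77)) rel [  5.8  -0.  -24.1] [0. 0.] [-17.    9.1  31. ]
tip0-seat [ 3.4 -0.3 -7.4] k -8.2 perp x -0.0 tilt tool z [-0.003  0.002 -1.   ]
force tool [ 19.1  -3.6 -30.9] torque [0.78 2.79 0.11] grip 121.72067642211914
```

```bash
python3 -c "
from h import *
print(ticket.finish_job())"
```

```text
the job is handed in; nothing more can be done
None
```

I handed the job in with the checker still gripped, apparently snapped on the stud, and the stud pushed about 8 mm to its stop (roughly 38 N along its axis). The measured position and force support this, but I took no picture after the snap and the hand-in returned no verdict.

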